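Slide the tube loading plate out to its line and hold it

ROBOT

A 6-joint arm with a two-finger parallel gripper is mounted at the origin on a cart in front of the work surface, level with it; the furniture and walls round the work are solid. World frame = base frame: x ahead of the robot, y to its left, z up, the work surface at z = 0. Lengths are in m, angles in rad, forces in N, time in s.
With the tool pointing down it reaches from about 0.35 to 0.925 m from the base axis. Payload 6.4 kg.
Tool frame: the origin (TCP) lies at the very end of the fingers, on their centre line; the grasp point (between the pads) lies 19 mm behind it (arm.grip_point_offset is the z of the grasp point in the tool frame, in m); z points along the fingers, y is the line along which they close (so a half turn about z gives the same grasp; the last joint's range is limited). The gripper opens to 94 mm and grips with 3 to 60 N. Pads are 16 mm wide; open, the fingers measure 119 mm over their backs; the gripper's body (75 mm by 177 mm) begins 78 mm behind the grasp point.
Start: joints at [1.142, 0.245, 1.558, -0, 1.339, -0.174], TCP at [0.164, 0.629, 0.205] pointing down, gripper open.
Joint ranges: [-3.13, 3.13], [-1.02, 2.26], [0.13, 2.54], [-0.95, 4.09], [0.21, 2.88], [-2.74, 2.74]. Speed limits (rad/s): [2.57, 2.57, 3.14, 3.14, 3.14, 3.14].

INTERFACE

Orientations are given as a unit quaternion [x, y, z, w].
In Python, from workcell import telemetry, vision, hand_in, arm gives the robot as it stands.
- The arm moves only by the shell command python3 -m inch 'ROWS' [OPENING] [FORCE]. ROWS is JSON, a list of rows, each a list of 4 numbers: the shift along the tool's x, y, z in m, then the turn about the tool's z in degrees. In form: [[tx, ty, tz, twist], ...]. A call has 1 to 12 rows; each row shifts and turns the commanded pose from where the row before left it, along the tool's axes as they then stand; what a row does not reach is not made up. A row lasts 1/8 s, in which the tool goes at most 62.5 mm and 10.7 degrees, less where a joint would pass 70% of its speed; a pose out of reach is approached as far as the arm can. A call with a gripper value outside its range is refused whole. OPENING is the opening, from 0 (shut) to 1 (fully open), set as the call begins (- or left out, the last holds). The fingers move at their own pace and stop on an object; FORCE is the grip in N (left out, the last holds). Time passes only in rows, so rows that do not move let the fingers close. It gives the time, the measured TCP pose, the force, the opening and the grip force at its end, in the units of the state.
- telemetry.sense(): the state, without advancing time (a new reading comes with each control period).
- vision.camera(name): name is "scene" or "top" or "wrist"; returns the picture (420x560x3 uint8, red, green, blue); there is no depth.
- vision.get_calibration(name): a dict with "fx", "fy", "cx", "cy" (pixels), "view" (4x4, takes a point from world to camera coordinates); the wrist camera has in their place "hand_eye" (4x4, takes a point from camera to tool coordinates, whose origin is the TCP and whose axes are the flange's). Camera axes: x right, y up, looking along -z (the intrinsics and any distortion apply to the point x, -y, -z); pixel columns grow to the right and rows downward; lengths in m; the calibration is good to about 2 mm. A picture is of the moment at which its call begins: read the wrist's pose just before it. get_calibration takes no time and is no camera call.
- hand_in(): hands the job in; it is judged then, once.
The state is a dict: "time": time; "joint_pos": joint angles; "qd": joint speeds; "joint_efforts": joint torques, N m; "tcp_pos": TCP position; "ee_rot": TCP orientation; "force": force on the tool from outside, world axes, zero at the start; "wrist_torque": the same for the moment, N m; "width": opening from 0.0 (shut) to 1.0 (fully open); "finger_force": force on a finger pad.
Only numpy, scipy, OpenCV 4.12 (cv2) and the standard library are available. Lean on these libraries where they do the work, as an engineer would, in place of code of your own. Each camera call takes 0.05 s, during which the arm holds its last target. There are 200 camera calls.

TASK

Take the stamp off the wooden riser, stand it upright on the table beside it and let it go. Then slide the blue loading plate (its black block is there to grip), without lifting or tipping it, out over the riser's front edge, the dark strip nearest the robot, until its yellow line lies over that edge, with the plate square to the edge and not hanging over the riser's sides, so that a colleague can push tubes into the holes from below. The plate would tip if let go, so finish while still holding it there, level on the riser; leave the label roll and the brass weight where they are.

Things in the scene. Friction and masses are not known exactly. Their poses are not given: they have to be found in the camera images.
- riser_edge (a point): Middle of the top front edge (dark steel strip) of a fixed plywood riser, 285 mm deep, 220 mm wide, 70 mm high. x points level from this edge back over the riser's top, y along the edge, z up. The flat top lies at z = 0 of this frame, x = 0 to 0.285, y = -0.11 to 0.11. The riser's place and yaw vary.
- plate: Loose blue plate flat on the riser, 200 (x) x 110 (y) x 10 mm, six 21 mm holes, 0.3 to 0.6 kg. Origin: centre of underside; x points from front end to tail. A steel bar 12 mm high on its front end makes it front-heavy: with the yellow line over the edge it tips unless the tail is held. Starts wholly on the riser, a little skew, front end 55 to 85 mm behind the riser's edge.
- plate_line (a point): Middle of the yellow line (4 mm wide) across the plate, on the plate's underside: 120 mm behind the front end, at x = +0.020 of the plate. Axes as the plate's.
- plate_grip (a point): Grasp point of the black grip block fixed on the plate's tail, 28 mm above the plate's top face and 58 mm behind the yellow line (plate x = 0.078, z = 0.038). The block is 18 mm thick along the plate's x, 46 mm wide along y, and stands 45 mm above the top face. Axes as the plate's.
- stamp: Loose hand stamp standing on the riser between plate and front edge: wooden foot, black knob, 27 (x) x 52 (y) x 70 mm high, 0.06 kg. Origin: centre of underside. Grasp it across x, about 26 mm thick, around 50 mm above its underside (contact shape is filled between foot and knob).
- stamp_centre (a point): Centre of the stamp, 35 mm above its underside. Axes as the stamp's.
- label_roll_centre (a point): Centre of the white label roll lying flat on the table beside the riser, 68 mm across, 32 mm high; not to be moved.
- weight_centre (a point): Centre of the small brass weight standing on the table beside the riser, 22 mm across, 26 mm high; not to be moved.
Not all that is in view belongs to the job. What is shaped like the stamp but purple or red is not meant.

How it is judged:
By the outcome, as a careful person would: the job done as asked, in the order asked, and still so for the second after the job is handed in, while the arm keeps its last pose, push and grip.
It also fails if it takes over 48 s, if anything falls off the work surface, if the arm or the gripper's body presses on something with over 40 N, if the wrist force passes 120 N, or if a joint passes its speed limit or range.

## Working session

There is one attempt and no reset: what is moved stays moved. The work goes in short steps, Python scripts to look and compute and a shell command to move; the robot and the scene stay as the last step left them, time stands still between calls to the robot, and variables do not carry over. Pictures are saved under pics/ and viewed, at most 10 in all, crops included, and the job is handed in when it is done.

```bash
mkdir -p pics; ls; python3 - <<'E'
from workcell import telemetry, vision, arm
import cv2, numpy as np
for n in ["scene","top","wrist"]:
    im=vision.camera(n); cv2.imwrite(f"pics/{n}0.png",im[:,:,::-1])
    c=vision.get_calibration(n); print(n,{k:np.round(v,4).tolist() if not isinstance(v,str) else v for k,v in c.items()})
s=telemetry.sense(); print(s); print(arm.grip_point_offset)
E
```

```text
pics
scene {'fx': 393.4329, 'fy': 393.4329, 'cx': 281.6199, 'cy': 206.5215, 'view': [[-0.8496, -0.5273, -0.0133, 0.4323], [0.3535, -0.5878, 0.7277, -0.2397], [-0.3915, 0.6136, 0.6857, -0.7404], [0.0, 0.0, 0.0, 1.0]]}
top {'fx': 475.6685, 'fy': 475.6685, 'cx': 281.3487, 'cy': 205.3949, 'view': [[0.0253, -0.9996, 0.0157, -0.0241], [0.9962, 0.0265, 0.0831, -0.5026], [-0.0835, 0.0136, 0.9964, -0.927], [0.0, 0.0, 0.0, 1.0]]}
wrist {'fx': 376.7547, 'fy': 376.7547, 'cx': 282.7088, 'cy': 211.4106, 'hand_eye': [[-0.0007, 0.971, 0.239, 0.0676], [1.0, 0.0006, 0.0003, 0.0006], [0.0002, 0.239, -0.971, -0.1787], [0.0, 0.0, 0.0, 1.0]]}
{'time': 0.15, 'joint_pos': array([ 1.14193750e+00,  2.45666221e-01,  1.55868547e+00, -1.55852400e-05,
        1.33871148e+00, -1.74084175e-01]), 'qd': array([ 0.00086958, -0.00314414, -0.00309128, -0.00076625,  0.00018677,
        0.00062586]), 'joint_efforts': array([ 1.57219783e-03, -4.16266358e+01, -3.14981675e+01,  6.85985154e-02,
        3.15874291e-02, -6.48991363e-05]), 'tcp_pos': array([0.16361782, 0.62860892, 0.20461654]), 'ee_rot': array([ 1.27041259e-01,  9.91897161e-01, -7.04353339e-04, -2.11077690e-04]), 'force': array([ 0.70780719, -0.18858258,  0.12888534]), 'wrist_torque': array([0.06238322, 0.00566495, 0.01127547]), 'finger_force': 0.0, 'width': 1.0017504139765092}
-0.0188
```

View pics/top0.png

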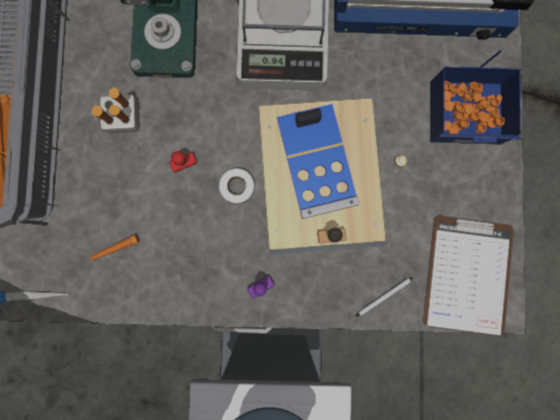

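View pics/scene0.png

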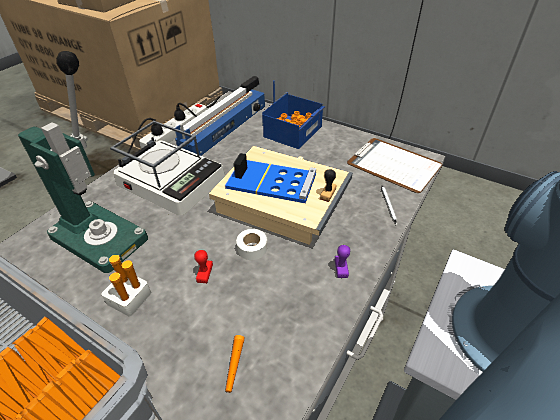

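The top view shows the riser at about (260–384, 100–249), the plate with its grip at (308,117), yellow line at (315,151) and bar at (330,207). The stamp is at (331,235), the roll at (237,186) and the weight at (401,160). The left side of the riser near (215,240) is free for the stamp.

```bash
cat > h.py <<'E'
import numpy as np, cv2
from workcell import telemetry, vision
from scipy.spatial.transform import Rotation as R
def cam(n):
    s=telemetry.sense(); im=vision.camera(n); c=vision.get_calibration(n)
    if n=="wrist":
        T=np.eye(4);T[:3,:3]=R.from_quat(s["ee_rot"]).as_matrix();T[:3,3]=s["tcp_pos"]
        M=T@np.array(c["hand_eye"])
    else: M=np.linalg.inv(np.array(c["view"]))
    return im,c,M
def ray(px,z,c,M):
    u,v=np.atleast_2d(px).astype(float).T
    d=np.stack([(u-c["cx"])/c["fx"],-(v-c["cy"])/c["fy"],-np.ones_like(u)],1)@M[:3,:3].T
    o=M[:3,3]; t=(z-o[2])/d[:,2]
    return (o+d*t[:,None])[:,:2]
def mask(im,lo,hi,roi=None):
    h=cv2.cvtColor(im,cv2.COLOR_RGB2HSV); m=cv2.inRange(h,np.array(lo),np.array(hi))
    if roi:
        k=np.zeros_like(m);k[roi[1]:roi[3],roi[0]:roi[2]]=255;m&=k
    return m
def biggest(m): return max(cv2.findContours(m,cv2.RETR_EXTERNAL,cv2.CHAIN_APPROX_NONE)[0],key=cv2.contourArea)[:,0]
def rect(P):
    (x,y),wh,a=cv2.minAreaRect((P*1000).astype(np.float32))
    return (x/1000,y/1000),wh,a
E
python3 - <<'E'
from h import *
im,c,M=cam("top")
m=mask(im,(100,120,60),(125,255,255),(250,95,390,255)); P=ray(biggest(m),.08,c,M); print("plate",rect(P))
m=mask(im,(12,20,90),(35,160,255),(250,90,395,258)); cnt=biggest(m)
m2=cv2.morphologyEx(m,cv2.MORPH_CLOSE,np.ones((9,9)));P=ray(biggest(m2),.07,c,M); print("riser",rect(P))
print(np.round(cv2.boxPoints(cv2.minAreaRect((P*1000).astype(np.float32)))))
print("stamp knob~",ray([(335,236)],.13,c,M),"foot px",ray([(331,237),(318,236),(345,236)],.09,c,M))
print("place",ray([(215,235),(237,186),(401,160),(260,287),(308,117)],0.0,c,M))
cv2.imwrite("pics/top_crop.png",cv2.resize(im[90:260,230:430,::-1],None,fx=4,fy=3.5,interpolation=cv2.INTER_CUBIC)[:600])
E
```

```text
plate ((0.5538162841796875, -0.0839996337890625), (97.86395263671875, 106.45793151855469), 15.463770866394043)
riser ((0.5550236206054687, -0.08244183349609376), (297.8807373046875, 230.14222717285156), 5.804773330688477)
[[ 395.   17.]
 [ 418. -212.]
 [ 715. -182.]
 [ 692.   47.]]
stamp knob~ [[ 0.4424519  -0.10523769]] foot px [[ 0.44131528 -0.10301375]
 [ 0.44253977 -0.07902689]
 [ 0.44381244 -0.12880557]]
place [[ 0.44114421  0.1212592 ]
 [ 0.54209763  0.08012862]
 [ 0.60525166 -0.25572209]
 [ 0.33930233  0.02729867]
 [ 0.68994617 -0.06195394]]
```

View pics/top_crop.png

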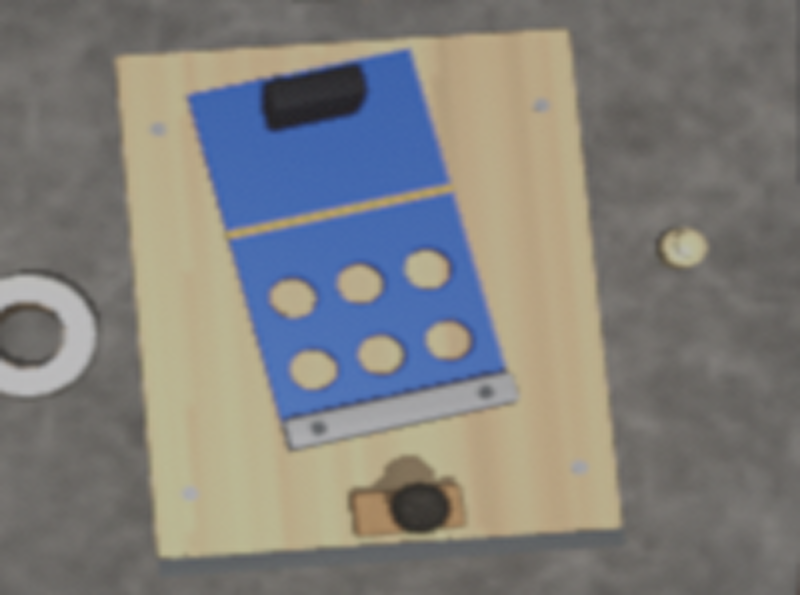

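The crop shows riser corners at crop (117,57), (568,30), (620,528), (157,557), a dark strip just below the lower edge, plate tail corners (188,95), (410,50), bar corners (290,450), (518,400), the line from (230,235) to (452,187), and the stamp's foot from (350,490) to (466,530).

```bash
python3 - <<'E'
from h import *
c=vision.get_calibration("top");M=np.linalg.inv(np.array(c["view"]))
f=lambda pts,z:ray(np.array(pts)/[4,3.5]+[230,90],z,c,M)
r=f([(117,57),(568,30),(620,528),(157,557),(620,541),(160,570)],.07);print("riser",r.round(4).tolist())
print("depth",np.linalg.norm(r[0]-r[3]),np.linalg.norm(r[1]-r[2]),"w",np.linalg.norm(r[0]-r[1]),np.linalg.norm(r[3]-r[2]))
yaw=lambda a,b:np.degrees(np.arctan2(*(a-b)[::-1]))
print("yaw",yaw(r[0],r[3]),yaw(r[1],r[2]),yaw(r[3],r[2])-90)
p=f([(188,95),(410,50),(230,235),(452,187)],.08);print("plate",p.round(4).tolist(),yaw(p[0],p[1])-90,yaw(p[2],p[3])-90)
print("line mid",(p[2]+p[3])/2)
s=f([(352,494),(354,535),(466,527)],.088);print("stamp",s.round(4).tolist())
print("stamp c",f([(408,510)],.088),"knob",f([(420,506)],.135))
t=telemetry.sense();print(R.from_quat(t["ee_rot"]).as_matrix().round(3))
E
```

```text
riser [[0.6889, 0.0368], [0.7106, -0.1803], [0.4371, -0.2074], [0.416, 0.0102], [0.4301, -0.2075], [0.4091, 0.0086]]
depth 0.27414080896075194 0.2748849179155825 w 0.21824115918606576 0.21861908245595146
yaw 5.587639454332649 5.6664901902612135 5.518948349020164
plate [[0.6659, 0.0022], [0.694, -0.1029], [0.5896, -0.0196], [0.6189, -0.124]] 14.968281828879839 15.637868068282302
line mid [ 0.60425795 -0.0718139 ]
stamp [[0.4515, -0.079], [0.43, -0.0804], [0.4355, -0.132]]
stamp c [[ 0.4437697  -0.10506175]] knob [[ 0.44483162 -0.10455803]]
[[-0.968  0.252 -0.   ]
 [ 0.252  0.968 -0.001]
 [ 0.    -0.001 -1.   ]]
```

```bash
python3 -m inch '[[0,0,0,9.9],[0,0,0,9.9],[0,0,0,9.9],[0,0,0,9.9],[0,0,0,9.9],[0,0,0,9.9],[0,0,0,10],[-0.054,0.0144,0,0],[-0.054,0.0144,0,0],[-0.054,0.0144,0,0],[-0.054,0.0144,0,0],[-0.054,0.0144,0,0]]' 0.7 && python3 -m inch '[[-0.0542,0.0144,0,0],[-0.0542,0.0144,0,0],[-0.0542,0.0144,0,0],[-0.0542,0.0144,0,0],[-0.0542,0.0144,0,0],[-0.0542,0.0144,0,0],[-0.0542,0.0144,0,0],[-0.0542,0.0144,0,0],[-0.0542,0.0144,0,0],[0,0,0,0],[0,0,0,0]]'
python3 - <<'E'
from h import *
s=telemetry.sense();print(s["tcp_pos"],R.from_quat(s["ee_rot"]).as_matrix().round(3).tolist(),s["time"],s["joint_pos"].round(3))
im,c,M=cam("wrist");cv2.imwrite("pics/w1.png",im[:,:,::-1]);np.savez("w1",M=M)
E
```

```text
time: 1.7
tcp_pos: [0.2639, 0.3664, 0.2054]
ee_rot: [0.669, 0.743, 0.0, 0.0]
force: [1.1, 0.0, -0.2]
width: 0.701
finger_force: 0.0
time: 3.08
tcp_pos: [0.4432, -0.1032, 0.2051]
ee_rot: [0.669, 0.743, -0.0, -0.001]
force: [-0.2, 0.3, -0.4]
width: 0.7
finger_force: 0.0
[ 0.4431643  -0.10316306  0.20508399] [[-0.104, 0.995, -0.001], [0.995, 0.104, 0.001], [0.001, -0.001, -1.0]] 3.075 [-0.479 -0.232  2.038  0.     1.337 -0.583]
```

View pics/w1.png

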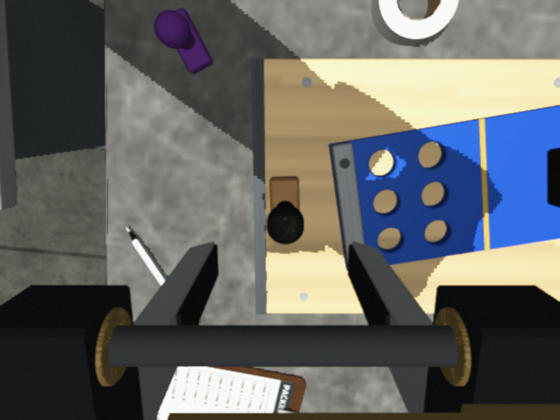

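The wrist view shows the strip from (253,60)/(265,60) to (256,313)/(267,313), the stamp foot's edges at u=271 and 299 near v=180, its knob at (285,223), and the line from (481,120) to (488,250).

```bash
python3 - <<'E'
from h import *
c=vision.get_calibration("wrist");M=np.load("w1.npz")["M"]
for n,pts,z in [("strip outer",[(253,60),(256,313)],.07),("strip inner",[(265,60),(267,313)],.07),("foot",[(271,179),(299,178)],.085),("knob",[(285,223)],.13),("line",[(481,120),(488,250)],.08),("plate bar corners",[(330,145),(349,268)],.08)]:
    print(n,ray(pts,z,c,M).round(4).tolist())
E
```

```text
strip outer [[0.4097, 0.0076], [0.4309, -0.2092]]
strip inner [[0.419, 0.0086], [0.441, -0.2081]]
foot [[0.4329, -0.0818], [0.4551, -0.0787]]
knob [[0.4463, -0.1045]]
line [[0.592, -0.0191], [0.6225, -0.1241]]
plate bar corners [[0.4769, -0.0505], [0.5072, -0.1526]]
```

```bash
python3 -m inch '[[-0.001,0.001,0.026,0],[-0.001,0.001,0.026,0],[0,0,0.026,0],[0,0,0.026,0],[0,0,0,0],[0,0,0,0]]' 0.5 && python3 -m inch '[[0,0,0,0],[0,0,0,0],[0,0,0,0],[0,0,0,0]]' 0 12 && python3 -m inch '[[0,0,-0.015,0],[0,0,-0.025,0],[0,0,0,0]]'
```

```text
time: 3.88
tcp_pos: [0.4463, -0.1049, 0.1026]
ee_rot: [0.669, 0.744, 0.0, 0.001]
force: [0.7, 0.2, 0.4]
width: 0.501
finger_force: 0.0
time: 4.38
tcp_pos: [0.4462, -0.1056, 0.1021]
ee_rot: [0.669, 0.743, 0.0, 0.0]
force: [-0.3, 1.0, 5.4]
width: 0.282
finger_force: 12.0
time: 4.75
tcp_pos: [0.4472, -0.1061, 0.1437]
ee_rot: [0.669, 0.743, 0.001, 0.002]
force: [0.8, 0.0, 0.3]
width: 0.284
finger_force: 12.0
```

```bash
python3 -m inch '[[0.03,0.001,0,0],[0.05,0.001,0,0],[0.05,0.001,0,0],[0.04,0.001,0,0],[0.026,0.001,0,0],[0,0,0.03,0],[0,0,0.03,0],[0,0,0.03,0],[0,0,0.013,0],[0,0,0.005,0],[0,0,0,0],[0,0,0,0]]'
python3 - <<'E'
from h import *
s=telemetry.sense();print(s["tcp_pos"],s["force"],s["width"])
E
```

```text
time: 6.25
tcp_pos: [0.4312, 0.0901, 0.0344]
ee_rot: [0.669, 0.743, 0.001, 0.001]
force: [-0.3, 0.6, -0.7]
width: 0.281
finger_force: 12.0
[0.43116652 0.09005634 0.03444049] [-0.25019946  0.58494237 -0.72744144] 0.2814955030292745
```

```bash
python3 -m inch '[[0,0,0.0015,0],[0,0,0,0],[0,0,0.001,0],[0,0,0,0],[0,0,0,0]]'
```

```text
time: 6.88
tcp_pos: [0.4304, 0.0902, 0.032]
ee_rot: [0.669, 0.743, -0.0, -0.0]
force: [-4.6, -0.3, 10.3]
width: 0.28
finger_force: 12.0
```

```bash
python3 -m inch '[[0,0,0,0],[0,0,0,0],[0,0,-0.02,0],[0,0,-0.05,0],[0,0,-0.05,0],[0,0,-0.05,0]]' 0.5 && python3 -m inch '[[-0.0338,0.0427,0,0],[-0.0338,0.0427,0,0],[-0.0338,0.0427,0,0],[-0.0338,0.0427,0,0],[-0.0338,0.0427,0,0],[0,0,0,-9.7],[0,0,0,0],[0,0,0,0]]'
python3 - <<'E'
from h import *
s=telemetry.sense();print(s["tcp_pos"],R.from_quat(s["ee_rot"]).as_matrix().round(3).tolist(),s["time"],s["joint_pos"].round(3))
im,c,M=cam("wrist");cv2.imwrite("pics/w2.png",im[:,:,::-1]);np.savez("w2",M=M)
t=vision.camera("scene");cv2.imwrite("pics/s2.png",t[120:300,150:400,::-1])
E
```

```text
time: 7.62
tcp_pos: [0.4299, 0.0901, 0.2024]
ee_rot: [0.669, 0.743, -0.0, -0.0]
force: [-0.3, 0.8, -0.2]
width: 0.498
finger_force: 0.0
time: 8.62
tcp_pos: [0.6599, -0.0553, 0.2009]
ee_rot: [0.605, 0.796, -0.0, -0.0]
force: [-0.4, -0.0, 0.0]
width: 0.501
finger_force: 0.0
[ 0.65986041 -0.05525904  0.20089971] [[-0.269, 0.963, -0.0], [0.963, 0.269, 0.0], [0.0, -0.0, -1.0]] 8.625 [-0.254  0.277  1.528  0.     1.337 -0.527]
```

View pics/w2.png

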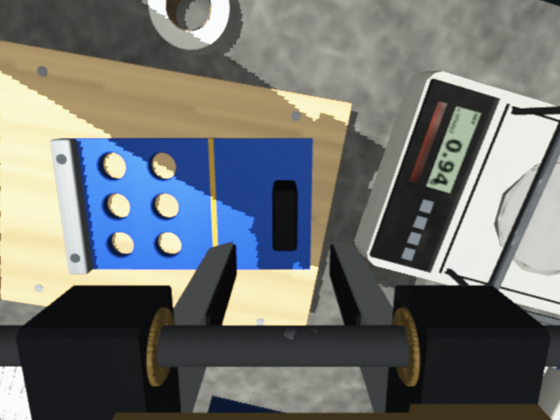

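View pics/s2.png

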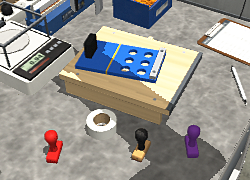

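The stamp stands upright on the table between the roll and the purple stamp. In the wrist view the plate is aligned with the tool, with its upper edge at v≈138 from (66,138) to (312,139), the line from (211,139) to (215,268), and the block top at about (274–297, 182–250).

```bash
python3 - <<'E'
from h import *
c=vision.get_calibration("wrist");M=np.load("w2.npz")["M"]
im=cv2.imread("pics/w2.png")[:,:,::-1]
h=cv2.cvtColor(im,cv2.COLOR_RGB2HSV); m=((im.max(2)<45)).astype(np.uint8); k=np.zeros_like(m);k[170:255,262:308]=1
b=biggest(m*k); print(b.min(0),b.max(0))
s=ray([(274,250),(297,250),(274,192),(297,192)],.125,c,M); print(s.round(4).tolist(),s.mean(0))
l=ray([(211,139),(215,268),(312,139),(310,268)],.08,c,M);print("line",l.round(4).tolist(),(l[0]+l[1])/2)
print(np.degrees(np.arctan2(*(l[0]-l[1])[::-1]))-90,np.degrees(np.arctan2(*(l[2]-l[0])[::-1])))
g=(l[0]+l[1])/2+.058*M[:2,1]*1
a=np.radians(15.6);g=(l[0]+l[1])/2+.058*np.array([np.cos(a),np.sin(a)]);print("grip",g)
E
```

```text
[273 181] [296 249]
[[0.6612, -0.0779], [0.677, -0.0735], [0.6502, -0.0373], [0.6654, -0.0331]] [ 0.66344762 -0.05544975]
line [[0.5929, -0.0185], [0.6204, -0.1228], [0.669, 0.0027], [0.6982, -0.1011]] [ 0.6066313  -0.07062338]
14.753557940838405 15.553950577468934
grip [ 0.66249473 -0.05502603]
```

```bash
python3 -m inch '[[-0.0007,0.003,0.028,0],[0,0,0.028,0],[0,0,0.028,0],[0,0,0.02,0],[0,0,0.007,0],[0,0,0,0],[0,0,0,0]]' && python3 -m inch '[[0,0,0,0],[0,0,0,0],[0,0,0,0],[0,0,0,0]]' 0 45
python3 - <<'E'
from h import *
s=telemetry.sense();print(s["tcp_pos"],s["force"],s["wrist_torque"],s["width"],R.from_quat(s["ee_rot"]).as_matrix().round(4).tolist())
E
```

```text
time: 9.6
tcp_pos: [0.6642, -0.0557, 0.0914]
ee_rot: [0.604, 0.797, 0.0, 0.001]
force: [-0.9, -0.7, 1.2]
width: 0.499
finger_force: 0.0
time: 10.1
tcp_pos: [0.6628, -0.0557, 0.0901]
ee_rot: [0.604, 0.797, -0.0, -0.0]
force: [-4.5, -1.3, 3.5]
width: 0.185
finger_force: 45.0
[ 0.66284754 -0.05565225  0.09014288] [-4.45141738 -1.25561711  3.4750573 ] [-0.10836961  0.58233076 -0.04052545] 0.18539394538207604 [[-0.2704, 0.9627, -0.0013], [0.9627, 0.2704, -0.0002], [0.0002, -0.0013, -1.0]]
```

```bash
python3 -m inch '[[0,-0.006,0,2.5],[0,-0.008,0,2.5],[0,-0.01,0,2.5],[0,-0.01,0,2.5],[-0.002,-0.01,0,0],[-0.002,-0.01,0,0],[-0.002,-0.01,0,0],[-0.002,-0.01,0,0]]' && python3 -m inch '[[-0.002,-0.01,0,0],[-0.002,-0.01,0,0],[-0.002,-0.01,0,0],[-0.002,-0.01,0,0],[-0.002,-0.01,0,0],[-0.002,-0.01,0,0],[0,0,0,0],[0,0,0,0]]'
python3 - <<'E'
from h import *
s=telemetry.sense();print(s["tcp_pos"],s["force"],s["wrist_torque"],s["width"],R.from_quat(s["ee_rot"]).as_matrix().round(4).tolist())
im,c,M=cam("wrist");cv2.imwrite("pics/w3.png",im[:,:,::-1]);np.savez("w3",M=M)
E
```

```text
time: 11.1
tcp_pos: [0.5905, -0.0743, 0.0901]
ee_rot: [0.671, 0.741, 0.0, 0.0]
force: [3.0, 0.9, 1.5]
width: 0.191
finger_force: 45.0
time: 12.1
tcp_pos: [0.5311, -0.0925, 0.0901]
ee_rot: [0.671, 0.741, -0.001, -0.001]
force: [-6.0, -0.6, 7.4]
width: 0.187
finger_force: 45.0
[ 0.53109091 -0.09251517  0.09006771] [-6.04106625 -0.60315049  7.36136034] [-0.1729875   0.56666543 -0.07290896] 0.18673225088116815 [[-0.0996, 0.995, -0.0036], [0.995, 0.0996, -0.0006], [-0.0003, -0.0037, -1.0]]
```

View pics/w3.png

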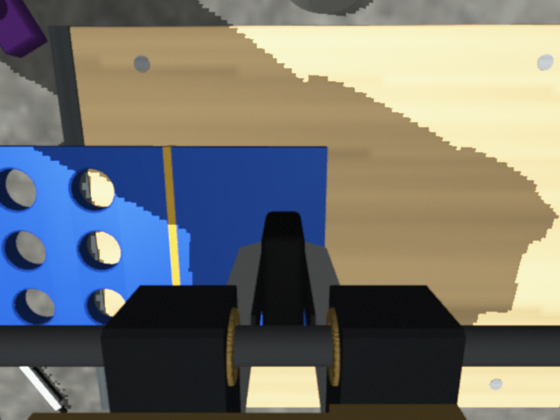

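The view shows the strip from (50–70, 27) to about (65–84, 145), the plate's upper edge at v≈147 (tail corner at (327,147)), and the line from (167,147) to (176,285). The riser's upper side edge runs along v≈26.

```bash
python3 - <<'E'
from h import *
c=vision.get_calibration("wrist");M=np.load("w3.npz")["M"]
im=cv2.imread("pics/w3.png")[:,:,::-1]; h=cv2.cvtColor(im,cv2.COLOR_RGB2HSV)
for v in (35,60,90,120,140): print(v,im[v,44:92:2].sum(1).tolist())
for v in (340,350,370,380): print(v,im[v,84:130:2].sum(1).tolist())
L=[]
for v in range(155,285,5):
    u=np.where((h[v,150:200,0]>15)&(h[v,150:200,0]<35)&(h[v,150:200,1]>90))[0]+150
    if len(u): L.append((u.mean(),v))
P=ray(L,.08,c,M);f=np.polyfit(P[:,1],P[:,0],1);print("line x=",f,"yaw",-np.degrees(np.arctan(f[0])))
W=[]
for v in range(32,142,4):
    d=np.diff(im[v,60:100].sum(1).astype(int)); W.append((60.5+d.argmax(),v))
Q=ray(W,.07,c,M);g=np.polyfit(Q[:,1],Q[:,0],1);print("strip inner",g,"yaw",-np.degrees(np.arctan(g[0])))
n=[]
for u in range(190,320,5):
    d=np.diff(h[135:160,u,0].astype(int));n.append((u,135.5+d.argmax()))
E=ray(n,.08,c,M);e=np.polyfit(E[:,0],E[:,1],1);print("plate side yaw",np.degrees(np.arctan(e[0])),E[len(E)//2])
n=[]
for u in range(90,190,5):
    d=np.diff(im[15:40,u].sum(1).astype(int));n.append((u,15.5+d.argmax()))
E2=ray(n,.07,c,M);e2=np.polyfit(E2[:,0],E2[:,1],1);print("riser side yaw",np.degrees(np.arctan(e2[0])),E2[len(E2)//2])
y=-.0925;print("line-strip inner at grip y",np.polyval(f,y)-np.polyval(g,y), "lateral gap",np.polyval(e2,.5)-np.polyval(e,.5))
o=ray([(50,27),(70,27),(65,140),(83,140)],.07,c,M);print(o.round(4).tolist())
E
```

```text
35 [132, 186, 188, 154, 156, 154, 153, 146, 142, 148, 157, 152, 144, 240, 417, 416, 421, 416, 416, 421, 417, 423, 420, 420]
60 [198, 201, 203, 202, 181, 157, 162, 152, 147, 145, 147, 153, 153, 149, 137, 352, 404, 398, 397, 395, 405, 397, 395, 401]
90 [451, 423, 277, 211, 201, 197, 180, 157, 161, 156, 148, 143, 146, 150, 156, 156, 138, 366, 415, 412, 415, 413, 412, 414]
120 [346, 350, 355, 361, 370, 383, 389, 404, 351, 167, 153, 154, 150, 148, 147, 151, 154, 148, 152, 386, 423, 420, 424, 423]
140 [356, 359, 356, 351, 351, 354, 364, 373, 377, 362, 204, 157, 160, 155, 151, 148, 150, 153, 153, 133, 354, 422, 422, 425]
340 [141, 134, 137, 142, 140, 140, 141, 133, 118, 70, 77, 74, 75, 70, 74, 74, 73, 72, 73, 80, 77, 76, 77]
350 [163, 161, 163, 162, 161, 166, 168, 165, 160, 98, 71, 76, 70, 71, 73, 73, 71, 74, 70, 76, 70, 75, 77]
370 [416, 429, 423, 415, 406, 383, 332, 314, 327, 324, 207, 79, 72, 77, 75, 77, 76, 71, 74, 77, 72, 75, 74]
380 [356, 351, 360, 375, 384, 384, 378, 324, 317, 324, 306, 138, 75, 74, 68, 74, 73, 75, 75, 76, 72, 72, 73]
line x= [-0.09903064  0.4652228 ] yaw 5.655597408150577
strip inner [-0.10375891  0.41897991] yaw 5.92374996484291
plate side yaw 5.695352115597495 [ 0.51331183 -0.03778504]
riser side yaw 5.6342660309245165 [0.4524133  0.01276676]
line-strip inner at grip y 0.04580552859923742 lateral gap 0.056574064457229005
[[0.4088, 0.0082], [0.4185, 0.0092], [0.414, -0.0455], [0.4233, -0.0446]]
```

```bash
python3 -m inch '[[0,-0.008,0,0],[0,-0.01,0,0],[0,-0.01,0,0],[0,-0.01,0,0],[0,-0.01,0,0],[0,-0.0072,0,0],[0,0,0,0],[0,0,0,0],[0,0,0,0]]'
python3 - <<'E'
from h import *
s=telemetry.sense();print(s["tcp_pos"],s["force"],s["wrist_torque"],s["width"],R.from_quat(s["ee_rot"]).as_matrix().round(4).tolist())
im,c,M=cam("wrist");cv2.imwrite("pics/w4.png",im[:,:,::-1]);np.savez("w4",M=M)
im,c,M=cam("scene");cv2.imwrite("pics/s4.png",cv2.resize(im[120:300,180:400,::-1],None,fx=3,fy=3))
E
```

```text
time: 13.28
tcp_pos: [0.4766, -0.0977, 0.0901]
ee_rot: [0.671, 0.742, -0.001, -0.001]
force: [-2.0, -0.1, 8.6]
width: 0.19
finger_force: 45.0
[ 0.47662385 -0.09767938  0.09007312] [-1.97021572 -0.07661082  8.62602631] [-0.04813364 -0.02512274 -0.05745602] 0.1898798590490145 [[-0.0998, 0.995, -0.0029], [0.995, 0.0998, -0.0002], [0.0001, -0.0029, -1.0]]
```

View pics/w4.png

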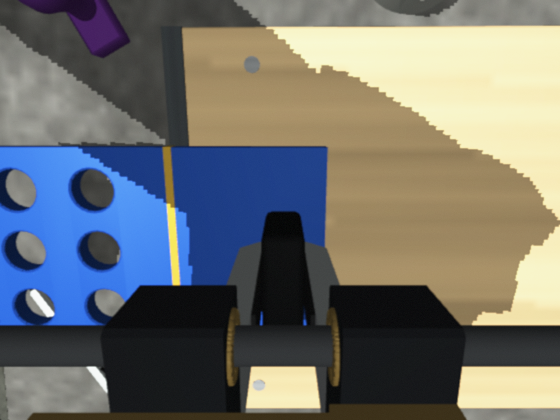

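View pics/s4.png

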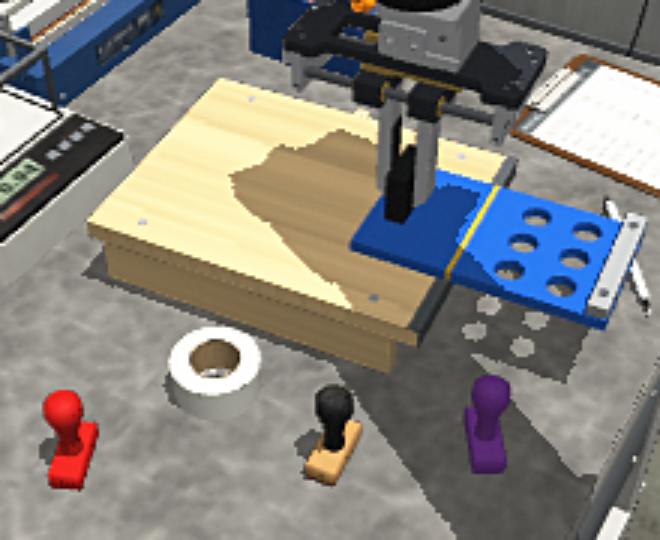

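The plate is level, square and over the edge, with its line at (168,147)–(178,285) in the wrist view and the strip's outer edge at about (162,27)–(170,145). The stamp still stands. I'll check the residual offset numerically.

```bash
python3 - <<'E'
from h import *
c=vision.get_calibration("wrist");M=np.load("w4.npz")["M"]
im=cv2.imread("pics/w4.png")[:,:,::-1]; h=cv2.cvtColor(im,cv2.COLOR_RGB2HSV)
L=[]
for v in range(155,285,5):
    u=np.where((h[v,150:200,0]>15)&(h[v,150:200,0]<35)&(h[v,150:200,1]>90))[0]+150
    if len(u): L.append((u.mean(),v))
P=ray(L,.08,c,M);f=np.polyfit(P[:,1],P[:,0],1)
W=[(175.5+np.diff(im[v,175:205].sum(1).astype(int)).argmax(),v) for v in range(32,142,4)]
Q=ray(W,.07,c,M);g=np.polyfit(Q[:,1],Q[:,0],1)
for v in (32,40,50,110,120,130,140): print(v,im[v,154:180].sum(1).tolist())
y=-.04
print(f,g,np.polyval(f,-.1)-np.polyval(g,-.1),np.polyval(f,-.04)-np.polyval(g,-.04))
print(ray([(162,30),(182,30),(169.5,140),(188.5,140)],.07,c,M).round(4))
E
```

```text
32 [190, 189, 195, 190, 187, 184, 180, 169, 165, 154, 165, 158, 158, 157, 154, 150, 148, 154, 150, 153, 155, 159, 155, 157, 159, 162]
40 [191, 190, 189, 193, 185, 191, 188, 179, 166, 163, 156, 164, 157, 157, 152, 158, 154, 152, 150, 149, 150, 159, 157, 154, 159, 156]
50 [204, 209, 203, 203, 205, 206, 203, 202, 180, 164, 160, 160, 164, 162, 157, 153, 154, 150, 154, 150, 155, 155, 157, 161, 157, 163]
110 [179, 182, 180, 184, 186, 189, 187, 192, 190, 189, 191, 190, 186, 168, 158, 164, 164, 157, 162, 152, 154, 149, 151, 144, 152, 153]
120 [174, 176, 175, 172, 177, 178, 176, 181, 181, 187, 188, 188, 190, 183, 167, 161, 157, 161, 158, 155, 159, 156, 150, 150, 150, 156]
130 [181, 179, 188, 180, 191, 193, 194, 196, 199, 204, 206, 203, 202, 197, 175, 162, 157, 159, 162, 159, 159, 158, 152, 153, 146, 149]
140 [368, 374, 380, 388, 393, 391, 399, 404, 408, 412, 387, 286, 207, 198, 194, 169, 160, 162, 160, 159, 158, 157, 157, 154, 151, 150]
[-0.09896658  0.4102549 ] [-0.10407392  0.4188794 ] -0.009135237356372117 -0.00882879727262037
[[ 0.4086  0.0071]
 [ 0.4183  0.008 ]
 [ 0.4137 -0.0453]
 [ 0.4235 -0.0443]]
```

```bash
python3 -m inch '[[0,-0.0007,0,0],[0,0,0,0],[0,0,0,0]]' && python3 -c "
from workcell import hand_in
print(hand_in())"
```

```text
time: 13.75
tcp_pos: [0.4766, -0.0977, 0.0901]
ee_rot: [0.671, 0.741, -0.0, -0.0]
force: [1.5, -0.2, 5.4]
width: 0.184
finger_force: 45.0
the job is handed in; nothing more can be done
None
```

The job is handed in, with no verdict returned: the stamp stands upright on the table beside the riser, and the plate is held level and square, its yellow line within about 1 mm of the edge.

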